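# Pull the filter slide from the photometer and show it against the light box

## Robot

A 7-joint arm with a two-finger parallel gripper is mounted at the origin on a cart in front of the work surface, level with it; the furniture and walls round the work are solid. World frame = base frame: x ahead of the robot, y to its left, z up, the work surface at z = 0. Lengths are in m, angles in rad, forces in N, time in s.
With the tool pointing down it reaches from about 0.4 to 0.875 m from the base axis. Payload 6.5 kg.
Tool frame: the origin (TCP) lies midway between the tips of the shut fingers; the grasp point (between the pads) lies 19 mm behind it; z points along the fingers, y is the line along which they close (so a half turn about z gives the same grasp; the last joint's range is limited). The gripper opens to 88 mm and grips with 3 to 60 N. Pads are 18 mm wide; open, the fingers measure 123 mm over their backs; the gripper's body (75 mm by 187 mm) begins 45 mm behind the grasp point.
Start: joints at [1.157, 0.536, -0.004, 1.538, 0.003, 1.067, -0.071], TCP at [0.222, -0.611, 0.239] pointing down, gripper open.
Joint ranges: [-2.7, 2.7], [-0.37, 2.16], [-1.27, 1.26], [0.24, 2.4], [-1.31, 4.45], [0.19, 1.91], [-2.76, 2.76]. Speed limits (rad/s): [2.39, 2.39, 3.14, 3.14, 3.14, 3.14, 3.14].

## Interface

Orientations are given as a unit quaternion [x, y, z, w].
In Python, from rig import * gives the robot as it stands. Calls block until the motion is done:
- move_pose(position, orientation): joint-space move of the TCP to a pose.
- servo_line(position, v=0.15, ori=None, until_force=None): straight line of the TCP; ori=None keeps the orientation; v is the mean speed in m/s. With until_force (N) it stops when the force on the tool has changed by that much, and returns True; else False.
- move_j(angles): joint-space move.
- move_gripper(opening): finger opening in m; the grip force is fixed at half the most; returns when the fingers have stopped.
- dwell(seconds).
- solve_ik(position, orientation): joint angles nearest the present ones, or None.
- observe(): the state.
- capture(name): name is "scene" or "top" or "wrist"; returns the picture (480x640x3 uint8, blue, green, red); there is no depth.
- camera_model(name): a dict with "intrinsics" (3x3 intrinsics, pixels), "k1" (the pictures are not rectified: a ray, as slopes to the right and down, at radius r is drawn at 1 + k1 r^2 times it, then the intrinsics apply), "R" (3x3) and "t" (3): a world point X has camera coordinates R X + t; the wrist camera has in their place "T_tool_cam" (4x4, takes a point from camera to tool coordinates, whose origin is the TCP and whose axes are the flange's). Camera axes: x right, y down, z forward; pixel columns grow to the right and rows downward; lengths in m; the calibration is good to about 2 mm. A picture is of the moment at which its call begins: read the wrist's pose just before it. camera_model takes no time and is no camera call.
A pose or a line that the arm cannot do raises PlanningError and nothing moves.
- close_job(): hands the job in; it is judged then, once.
The state is a dict: "clock": time; "qpos": joint angles; "qd": joint speeds; "joint_efforts": joint torques, N m; "eef_pos": TCP position; "ee_rot": TCP orientation; "contact_force": force on the tool from outside, world axes, zero at the start; "moment": the same for the moment, N m; "grip_width": finger opening in m; "finger_force": force on a finger pad.
Only numpy, scipy, OpenCV 4.12 (cv2) and the standard library are available. Lean on these libraries where they do the work, as an engineer would, in place of code of your own. Each camera call takes 0.05 s, during which the arm holds its last target. There are 200 camera calls.

## Task

The photometer's filters are due for a haze and scratch check. Swing its grey hood right back so that it stays open, draw the filter slide (the plate with the pull tab) straight up out of its slot, and hold it upright in front of the light box, parallel to its lit face and about 4 cm away, centred so that all six filter windows are seen against the light. Finish while still holding it there, still and touching nothing else; leave the tabless blanking plate in its slot, and do not push the other things on the bench about.

Things in the scene. Friction and masses are not known exactly. Their poses are not given: they have to be found in the camera images.
- hood (a joint): angle of the photometer's hood, rad: 0 shut, 1.92 against its stop, leaning back. It swings up and back about a level line along the photometer's y axis. The hinge is stiff (about 0.1 N m): the hood stays where it is left. It may start up to 0.2 rad ajar.
- photometer: white bench photometer, 205 (x) x 230 (y) x 121 mm, fixed; origin at the centre of its underside, front at x = -100 mm. Left part (y -36 to 115): a flat deck 85 mm high with two slots, under the grey hood; behind it (x over 20 mm) a housing 121 mm high; right part: console with keys and display, 92 to 121 mm high.
- hood_hinge (a point): point on the hood's hinge line at the middle of the hood's width, fixed on the photometer (x 20, y 39, z 121 mm in its frame); axes as the photometer's.
- hood_tongue (a point): grip point on the grey tongue sticking out level from the middle of the hood's front edge, beyond the photometer's front: 24 mm wide (y), 8 mm thick, 36 mm long; point 24 mm out from the hood, mid-thickness, 144 mm from the hinge line and 2 mm below it when shut. Turns with the hood (photometer's axes when shut). Hood: 120 mm long from the hinge line, 150 mm wide, 35 mm skirts at front and sides.
- slot_front (a point): mouth, on the deck, of the slot nearer the photometer's front; slots are 64.5 mm long (y), 8.5 mm wide (x), 79 mm deep, 32 mm apart. One slot, either of them, holds the filter slide, the other the blanking plate; hidden while the hood is shut.
- slot_rear (a point): mouth of the slot nearer the hinge, 60 mm in front of the hinge line.
- slide_tab (a point): point on the filter slide's pull tab. Slide: aluminium plate 62 mm wide (y), 6 thick (x), 80 high, about 70 g, six round glass windows; seated, its plate ends 1 mm over the deck and the tab stands out above: 24 mm wide (y), 6 thick (x), 30 high, clear deck beside its narrow edges. Point: mid-tab, 100 mm above the slide's lower edge, 10 mm below the tab's top, 15 mm above the deck. Slide z up.
- slide_windows (a point): centre of the slide's group of six 14.5 mm windows (two rows of three, within 27 mm sideways and 22 mm up and down of this point), in mid-thickness, 60 mm straight below point slide_tab.
- blank_top (a point): middle of the upper edge of the blanking plate, a plain aluminium plate 62 x 6 x 80 mm without tab, 1 mm proud of the deck.
- light_box: upright white light box, 40 (x) x 170 (y) x 190 mm high on two low feet, fixed to the bench; origin at the centre of its underside; its lit white face, in a grey frame, looks along its -x.
- light_face (a point): centre of the lit face (136 mm wide, 106 mm high), on its surface, 115 mm above the bench; x points into the box (the free side is -x), y along its width, z up.
- specimen_cup: bystander: lidded specimen cup, 62 mm wide, 61 mm high; origin at its underside
- forceps: bystander: steel forceps lying on the bench, 130 mm long; origin at its underside
- marker: bystander: black marker pen lying on the bench, 135 mm long; origin at its underside

How it is judged:
By the outcome, as a careful person would: the job done as asked, in the order asked, and still so for the second after the job is handed in, while the arm keeps its last pose, push and grip.
It also fails if it takes over 58 s, if anything falls off the work surface, if the arm or the gripper's body presses on something with over 40 N, if the wrist force passes 120 N, or if a joint passes its speed limit or range.

## Working session

There is one attempt and no reset: what is moved stays moved. The work goes in short steps, each a Python script; the robot and the scene stay as the last script left them, time stands still between calls to the robot, and variables do not carry over. Pictures are saved under pics/ and viewed, at most 10 in all, crops included, and the job is handed in when it is done.

```bash
ls; mkdir -p pics
python3 - <<'E'
from rig import *
import cv2,numpy as np
for n in ("scene","top"):
    im=capture(n); cv2.imwrite(f"pics/{n}0.png",im)
    print(n,camera_model(n))
print(camera_model("wrist"))
s=observe();print(s)
E
```

```text
pics
scene {'intrinsics': array([[443.01306018,   0.        , 314.5332859 ],
       [  0.        , 443.01306018, 237.84834636],
       [  0.        ,   0.        ,   1.        ]]), 'k1': 0.003484401364115014, 'R': array([[-0.61915396, -0.78496583,  0.02184058],
       [-0.40787287,  0.29770032, -0.86314207],
       [ 0.67103509, -0.54332601, -0.5044886 ]]), 't': array([0.31682812, 0.29776185, 0.55091403])}
top {'intrinsics': array([[556.05960228,   0.        , 325.53525141],
       [  0.        , 556.05960228, 240.51460118],
       [  0.        ,   0.        ,   1.        ]]), 'k1': -0.003402302076206411, 'R': array([[-0.01873529, -0.99973007, -0.01373928],
       [-0.99356266,  0.02015174, -0.11147708],
       [ 0.11172386,  0.01156228, -0.99367202]]), 't': array([0.00588781, 0.53619725, 1.1646526 ])}
{'intrinsics': array([[334.88014561,   0.        , 322.94358225],
       [  0.        , 334.88014561, 242.03182237],
       [  0.        ,   0.        ,   1.        ]]), 'k1': -0.014712685292754902, 'T_tool_cam': array([[-2.60503227e-04, -9.56168065e-01, -2.92818311e-01,
         7.427
[... 288 characters left out ...]
s': array([ 1.15679917,  0.53708131, -0.0044455 ,  1.53872206,  0.00263982,
        1.06728883, -0.07119574]), 'qd': array([-0.00132167, -0.00201917, -0.00053393, -0.00231212, -0.00127118,
       -0.00181763, -0.00134115]), 'joint_efforts': array([ 3.91990179e-03, -5.72078848e+01,  9.94610600e-01, -2.52235025e+01,
       -5.61589643e-02,  1.34777423e-02,  6.23303436e-05]), 'eef_pos': array([ 0.22134187, -0.61059449,  0.2379529 ]), 'ee_rot': array([ 9.84908694e-01,  1.73073126e-01, -1.98657421e-04, -7.20202353e-04]), 'contact_force': array([-0.56318372, -0.15651071, -0.70602564]), 'moment': array([-0.02074169,  0.02953519,  0.03548964]), 'finger_force': 0.0, 'grip_width': 0.08791528893770457}
```

View pics/scene0.png

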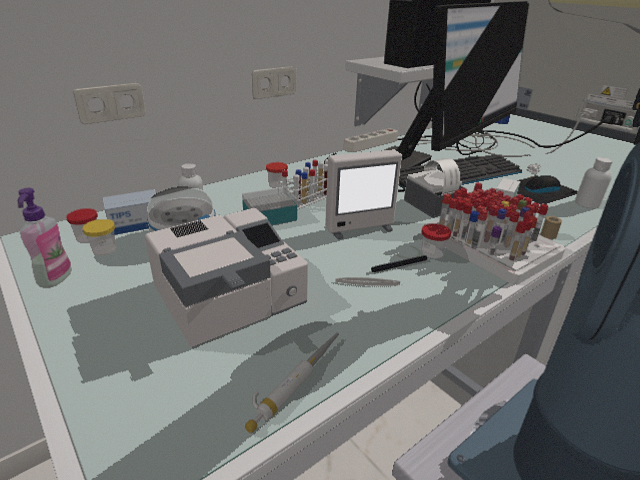

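View pics/top0.png

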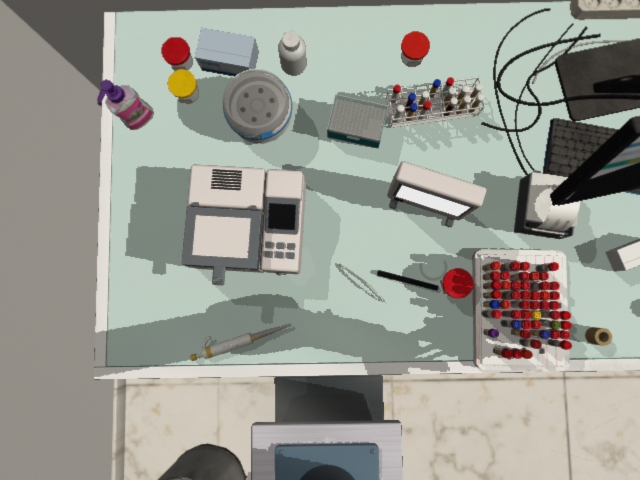

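The top view shows the photometer at about (245,220) with its tongue at (218,275). The light box is at (438,192), with its lit face towards the robot. The marker (408,280), forceps (360,283) and red-lidded cup (458,284) lie between the two and nearer the robot.

```bash
cat > h.py <<'E'
import numpy as np, cv2
from scipy.spatial.transform import Rotation as Ro
def ray(cm,uv,T=None):
    K=cm["intrinsics"];k=cm["k1"]
    d=np.array([(uv[0]-K[0,2])/K[0,0],(uv[1]-K[1,2])/K[1,1]]);p=d.copy()
    for _ in range(20): p=d/(1+k*(p@p))
    v=np.array([p[0],p[1],1.])
    if T is None: R=cm["R"];t=cm["t"];return -R.T@t,R.T@v
    return T[:3,3],T[:3,:3]@v
def onz(cm,uv,z,T=None):
    o,d=ray(cm,uv,T);return o+d*(z-o[2])/d[2]
def tri(rays):
    A=0;b=0
    for o,d in rays:
        d=d/np.linalg.norm(d);P=np.eye(3)-np.outer(d,d);A=A+P;b=b+P@o
    return np.linalg.solve(A,b)
def Twrist(cm,s):
    T=np.eye(4);T[:3,:3]=Ro.from_quat(s["ee_rot"]).as_matrix();T[:3,3]=s["eef_pos"];return T@cm["T_tool_cam"]
def proj(cm,X,T=None):
    if T is None: c=cm["R"]@X+cm["t"]
    else: c=T[:3,:3].T@(X-T[:3,3])
    p=c[:2]/c[2];p=p*(1+cm["k1"]*(p@p));K=cm["intrinsics"];return K[:2,:2]@p+K[:2,2]
E
python3 - <<'E'
import cv2,numpy as np
a=cv2.imread("pics/top0.png")
c1=cv2.resize(a[155:290,170:320],None,fx=4,fy=4,interpolation=cv2.INTER_CUBIC)
c1=c1[:, :600]
cv2.imwrite("pics/c1.png",c1)
s=cv2.imread("pics/scene0.png")
for n,im,(x0,x1,y0,y1) in (("top",a,(385,495,155,230)),("scene",s,(320,410,145,240))):
    m=(im[y0:y1,x0:x1].min(2)>235).astype(np.uint8)
    cs,_=cv2.findContours(m,0,2);c=max(cs,key=cv2.contourArea)
    print(n,cv2.contourArea(c),(cv2.approxPolyDP(c,3,True)[:,0]+[x0,y0]).tolist(),(np.array(cv2.minAreaRect(c)[0])+[x0,y0]))
c2=cv2.resize(a[150:235,380:500],None,fx=4,fy=4,interpolation=cv2.INTER_CUBIC)
c3=np.zeros((600,600+0,3),np.uint8)
c=np.zeros((540,800,3),np.uint8)
f=lambda im,k:cv2.resize(im,None,fx=k,fy=k,interpolation=cv2.INTER_CUBIC)
L=f(a[155:290,175:310],4)[:540,:540];c[:L.shape[0],:540]=L
r=f(a[155:230,385:495],2.36)[:270,:260];c[:r.shape[0],540:540+r.shape[1]]=r
r=f(s[145:240,320:410],2.8)[:268,:260];c[272:272+r.shape[0],540:540+r.shape[1]]=r
cv2.imwrite("pics/c.png",c)
E
```

```text
Traceback (most recent call last):
ValueError: max() iterable argument is empty
```

Run:
```python
import cv2,numpy as np
a=cv2.imread("pics/top0.png");s=cv2.imread("pics/scene0.png")
print(a[200,435],s[190,367])
for n,im,(x0,x1,y0,y1) in (("top",a,(385,495,155,230)),("scene",s,(325,405,155,230))):
    g=im[y0:y1,x0:x1].min(2); m=(g>g.max()-10).astype(np.uint8)
    cs,_=cv2.findContours(m,0,2);c=max(cs,key=cv2.contourArea)
    print(n,g.max(),cv2.contourArea(c),(cv2.approxPolyDP(c,3,True)[:,0]+[x0,y0]).tolist(),(np.array(cv2.minAreaRect(c)[0])+[x0,y0]))
c=np.zeros((540,800,3),np.uint8)
f=lambda im,k:cv2.resize(im,None,fx=k,fy=k,interpolation=cv2.INTER_CUBIC)
L=f(a[155:290,175:310],4)[:540,:540];c[:L.shape[0],:540]=L
r=f(a[155:230,385:495],2.36)[:270,:260];c[:r.shape[0],540:540+r.shape[1]]=r
r=f(s[145:240,320:410],2.8)[:268,:260];c[272:272+r.shape[0],540:540+r.shape[1]]=r
cv2.imwrite("pics/c.png",c)
```

```text
[233 234 234] [226 223 225]
top 234 697.5 [[397, 195], [456, 215], [467, 208], [403, 186]] [432.07188797 201.27921677]
scene 243 0.5 [[390, 203]] [389.5 204. ]
```

View pics/c.png

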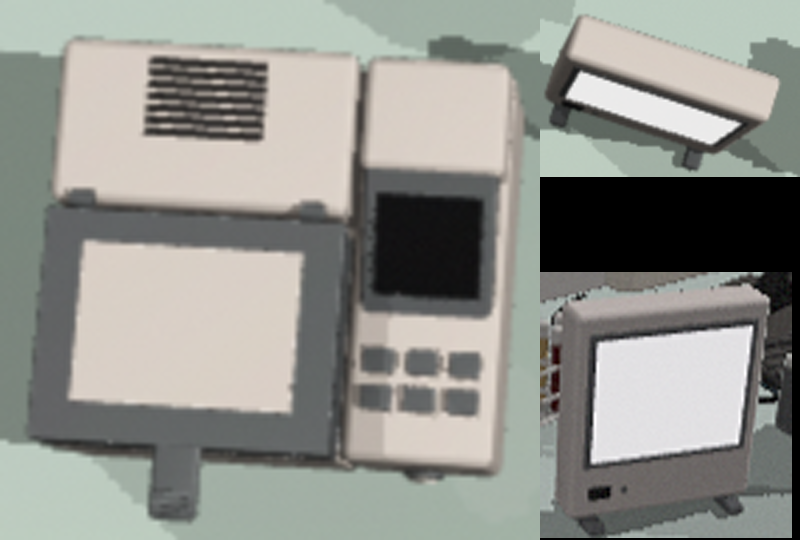

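Run:
```python
from rig import *
from h import *
np.set_printoptions(precision=4,suppress=True)
t=camera_model("top");s=camera_model("scene")
print("cams",-t["R"].T@t["t"],-s["R"].T@s["t"])
c=lambda x,y:(175+x/4,155+y/4)
for n,p,z in (("bl",(66,38),.121),("br_console",(512,60),.121),("hinge l",(80,205),.121),("hinge r",(312,215),.121),("hood fl",(30,436),.121),("hood fr",(335,455),.121),("tongue base",(176,446),.12),("tongue tip",(173,517),.12),("tongue tip .14",(173,517),.14)):
    print(n,onz(t,c(*p),z))
S=[(340,170),(396.8,163.9),(391.8,206.8),(337.9,214.3)]
T=[(398.6,183.8),(471.9,206.7),(457.9,216.4),(394.7,196.5)]
P=np.array([tri([ray(s,a),ray(t,b)]) for a,b in zip(S,T)]);print(P,P.mean(0))
d=P[1]+P[2]-P[0]-P[3];print(d, np.linalg.norm(P[1]-P[0]),np.linalg.norm(P[3]-P[0]),"yaw",np.arctan2(d[0],-d[1]))
```

```text
cams [ 0.4027 -0.0184  1.2171] [-0.0521  0.4594  0.528 ]
bl [0.6861 0.2625 0.121 ]
br_console [0.6698 0.0371 0.121 ]
hinge l [0.6004 0.2547 0.121 ]
hinge r [0.5929 0.1383 0.121 ]
hood fl [0.4849 0.2787 0.121 ]
hood fr [0.4725 0.1274 0.121 ]
tongue base [0.4786 0.2063 0.12  ]
tongue tip [0.4435 0.2077 0.12  ]
tongue tip .14 [0.4428 0.2036 0.14  ]
[[ 0.6245 -0.1506  0.1698]
 [ 0.5793 -0.2868  0.1678]
 [ 0.5771 -0.2842  0.0606]
 [ 0.6225 -0.1531  0.061 ]] [ 0.6008 -0.2187  0.1148]
[-0.0905 -0.2674 -0.0025] 0.14351410025566283 0.10883005601931212 yaw -0.3263207951508405
```

```bash
cat >> h.py <<'E'
YP=-0.073; H=np.array([.598,.195,.121]); YL=-0.326; F=np.array([.6008,-.2187,.115])
def ori(yaw,tilt=0,flip=False):
    # tool pointing down, fingers closing along local y; tilt>0: fingers lean toward +x (body to -x)
    R=Ro.from_euler('z',yaw)*Ro.from_euler('y',-tilt)*Ro.from_euler('y',np.pi)
    if flip: R=R*Ro.from_euler('z',np.pi)
    return R.as_quat()
def ph(x,y=0,z=0,yaw=YP,o=H):
    return o+Ro.from_euler('z',yaw).apply([x,y,z])
def tongue(th): return ph(-.144*np.cos(th)-.002*np.sin(th),0,.144*np.sin(th)-.002*np.cos(th))
E
python3 - <<'E'
from rig import *
from h import *
np.set_printoptions(precision=3,suppress=True)
for fl in (0,1):
  for tilt in (0,.3):
    q=ori(YP,tilt,fl);a=Ro.from_quat(q).apply([0,0,.019])
    print(fl,tilt,[solve_ik(p,q) for p in (tongue(0)+a+[0,0,.12],tongue(0)+a,tongue(1)+a,tongue(1.92)+a,ph(-.06,0,-.005)+a)])
    q=ori(YL,tilt,fl)
    print("box",solve_ik(F+Ro.from_euler('z',YL).apply([-.04,0,.067])+a,q))
q=ori(YP,0,0)
c=[f for f in (0,1) if solve_ik(tongue(0)+[0,0,.12],ori(YP,0,f)) is not None]
print(c)
E
```

```text
0 0 [array([ 0.383,  0.596, -1.197,  1.904,  0.631,  1.087,  0.426]), array([ 0.288,  0.789, -1.083,  1.988,  0.889,  0.94 ,  0.233]), array([ 0.364,  0.699, -1.178,  1.761,  0.7  ,  1.174,  0.472]), array([ 0.172,  0.734, -0.866,  1.434,  0.571,  1.236,  0.744]), array([ 0.064,  0.707, -0.684,  1.81 ,  0.585,  0.837,  0.589])]
box [ 0.716  0.621 -0.616  1.712  0.428  0.946  1.178]
0 0.3 [array([ 0.355,  0.432, -1.183,  2.097,  0.873,  0.854,  0.155]), array([-0.082,  0.513, -0.661,  2.196,  1.106,  0.567, -0.115]), array([ 0.354,  0.542, -1.153,  1.972,  0.933,  0.92 ,  0.224]), array([ 0.281,  0.671, -1.026,  1.679,  0.917,  1.005,  0.444]), array([ 0.247,  0.78 , -1.021,  2.012,  1.283,  0.854, -0.036])]
box [ 0.729  0.491 -0.585  1.958  0.596  0.532  1.002]
1 0 [array([ 0.162,  0.43 , -0.845,  1.914,  0.388,  0.969, -2.506]), array([-0.094,  0.554, -0.529,  2.008,  0.43 ,  0.69 , -2.54 ]), array([ 0.047,  0.478, -0.654,  1.777,  0.339,  1.001, -2.382]), array([-0.026,  0.632, -0.512,  1.447,  0.323,  1.147, -2.233]), array([-0.156,  0.629, -0.371,  1.824,  0.319,  0.748, -2.343])]
box [ 0.288  0.539 -0.017  1.739  0.011  0.863 -1.631]
1 0.3 [array([-0.099,  0.246, -0.603,  2.116,  0.565,  0.673, -2.737]), array([-1.084,  0.482,  0.545,  2.25 , -0.223,  0.241, -2.053]), array([-1.002,  0.309,  0.546,  2.042,  0.003,  0.579, -2.143]), array([-0.04 ,  0.5  , -0.516,  1.698,  0.556,  0.81 , -2.465]), array([-0.45 ,  0.519, -0.09 ,  2.05 ,  0.596,  0.383, -2.702])]
box [ 0.252  0.423  0.015  1.985  0.029  0.434 -1.657]
[0, 1]
```

Run:
```python
from rig import *
from h import *
np.set_printoptions(precision=3,suppress=True)
s=observe();servo_line(s["eef_pos"]+[0.03,.05,.14],v=.3)
q=ori(YP)
move_pose(tongue(0)+[-.01,0,.2],q)
servo_line(tongue(0)+[-.01,0,.12],v=.2)
dwell(.2);s=observe();im=capture("wrist");cv2.imwrite("pics/w1.png",im)
np.save("w1.npy",np.r_[s["eef_pos"],s["ee_rot"]]);print(s["clock"],s["eef_pos"])
cm=camera_model("wrist");T=Twrist(cm,s)
for th in (0,.1,.2): print(th,proj(cm,tongue(th),T))
```

```text
4.2917 [0.445 0.206 0.24 ]
0 [324.076 246.918]
0.1 [324.179 253.12 ]
0.2 [324.29  261.711]
```

View pics/w1.png

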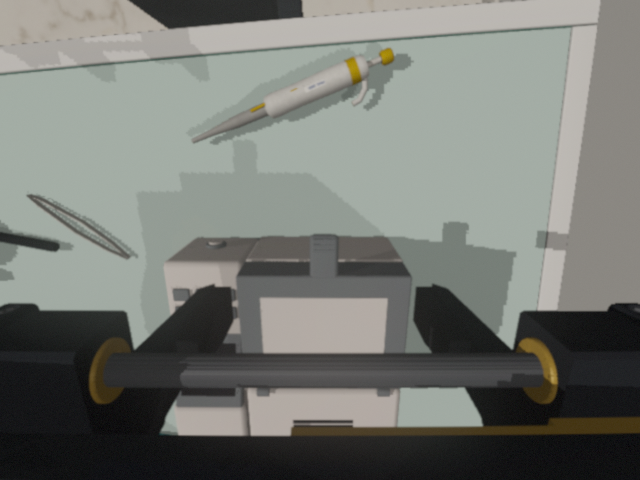

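Run:
```python
from rig import *
from h import *
w=np.load("w1.npy");cm=camera_model("wrist");T=Twrist(cm,dict(eef_pos=w[:3],ee_rot=w[3:]))
im=cv2.imread("pics/w1.png")
print(im[225:285:2,324].astype(int).sum(1)//3, im[268,225:425:3].astype(int).sum(1)//3)
for th in (0,.05,.1,.15,.2):
    f=lambda r,y,n: ph(-r*np.cos(th)-n*np.sin(th)*-1*-1,y,r*np.sin(th)+n*np.cos(th))
    print(th,[np.round(proj(cm,X,T),1).tolist() for X in (f(.156,0,.002),f(.12,0,.002),f(.12,.075,0),f(.12,-.075,0),f(.156,.012,.002),f(.156,-.012,.002))])
```

```text
[149 149 149 149 128  83  89  92  99 100  97  98  95 100 101 102 102 102
 102 101 100 100 102 101 101 102 101 103 104 102] [152 152 152 151 144  99  59  59  59  58  59  58  59  58  57  58  60  58
  60  58  59  59  59  58  58  59  59  61  74 105 102 102 101 101 101 100
  99  80  56  55  56  55  55  54  55  54  57  58  59  58  59  60  58  57
  56  56  57  56  56  55  65 118 121 121 121 121 121]
0 [[324.1, 234.4], [324.1, 275.3], [412.0, 274.3], [236.1, 274.5], [338.8, 234.4], [309.4, 234.4]]
0.05 [[324.2, 237.2], [324.1, 278.2], [413.8, 277.2], [234.3, 277.5], [339.3, 237.2], [309.0, 237.2]]
0.1 [[324.2, 240.7], [324.2, 281.5], [415.6, 280.6], [232.6, 280.9], [339.8, 240.6], [308.7, 240.7]]
0.15 [[324.3, 244.8], [324.2, 285.3], [417.5, 284.5], [230.8, 284.7], [340.3, 244.8], [308.3, 244.8]]
0.2 [[324.4, 249.6], [324.3, 289.6], [419.5, 288.8], [228.9, 289.1], [340.8, 249.6], [307.9, 249.6]]
```

Run:
```python
from rig import *
from h import *
np.set_printoptions(precision=3,suppress=True)
q=ori(YP);a=np.array([0,0,-.019])
servo_line(tongue(0)+a,v=.12)
move_gripper(0.0);s=observe();print(s["clock"],s["grip_width"],s["finger_force"],s["eef_pos"],s["contact_force"])
assert .018<s["grip_width"]<.03
for th in np.linspace(0,1.91,14)[1:]:
    servo_line(tongue(th)+a,v=.12,until_force=45)
    s=observe();print(round(th,2),s["contact_force"],s["grip_width"],s["eef_pos"]-tongue(th)-a)
print(s["clock"]);cv2.imwrite("pics/s2.png",capture("scene"))
```

```text
6.6583 0.022715547812566614 30.000580474734306 [0.454 0.206 0.1  ] [ 0.036  1.596 -0.214]
0.15 [ 0.21   2.889 -1.427] 0.02291874496881134 [0. 0. 0.]
0.29 [ 0.217  4.135 -1.474] 0.02285318740876496 [-0.  0. -0.]
0.44 [-0.191  4.998 -1.166] 0.022309310679882864 [-0.  0. -0.]
0.59 [ 0.115  5.305 -1.155] 0.02272372976032401 [-0.     0.    -0.001]
0.73 [-0.65   5.765 -0.769] 0.02228243972743489 [-0.     0.    -0.001]
0.88 [ 1.324  5.278 -1.676] 0.02266939268822149 [-0.001  0.    -0.001]
1.03 [ 2.467  4.842 -2.375] 0.022853011820746956 [-0.001  0.    -0.001]
1.18 [ 0.813  5.344 -3.401] 0.023099695631872447 [-0.001 -0.    -0.001]
1.32 [ 0.103  4.841 -5.187] 0.023455258637193853 [-0.001 -0.    -0.001]
1.47 [-0.574  4.527 -7.515] 0.02351515539474693 [-0.001 -0.    -0.001]
1.62 [-0.805  5.004 -8.314] 0.02328235080327037 [-0.001 -0.    -0.001]
1.76 [-1.943  4.2   -9.819] 0.023743214231397414 [-0.001 -0.    -0.001]
1.91 [-15.      0.25    1.793] 0.02339784396019193 [-0.005 -0.    -0.   ]
10.8833
```

Run:
```python
from rig import *
from h import *
np.set_printoptions(precision=3,suppress=True)
move_gripper(.088)
s=observe();servo_line(s["eef_pos"]+[0,0,.06],v=.15)
q=ori(YP,.2)
servo_line(ph(-.12,0,.2),v=.25)
servo_line(ph(-.1,0,.12),v=.2,ori=q)
dwell(.2);s=observe();im=capture("wrist");cv2.imwrite("pics/w2.png",im)
np.save("w2.npy",np.r_[s["eef_pos"],s["ee_rot"]]);print(s["clock"],s["eef_pos"],s["contact_force"])
cm=camera_model("wrist");T=Twrist(cm,s)
for x in (-.06,-.092): print(x,[proj(cm,ph(x,y,z),T).round(1).tolist() for y,z in ((0,-.036),(.031,-.035),(-.031,-.035),(.012,-.011),(-.012,-.011))])
```

```text
14.1 [0.499 0.203 0.242] [0.107 0.06  0.391]
-0.06 [[323.1, 231.6], [355.8, 232.0], [290.4, 232.1], [336.8, 244.3], [309.7, 244.3]]
-0.092 [[323.1, 200.0], [357.4, 200.3], [288.7, 200.5], [337.5, 210.9], [308.9, 211.0]]
```

View pics/w2.png

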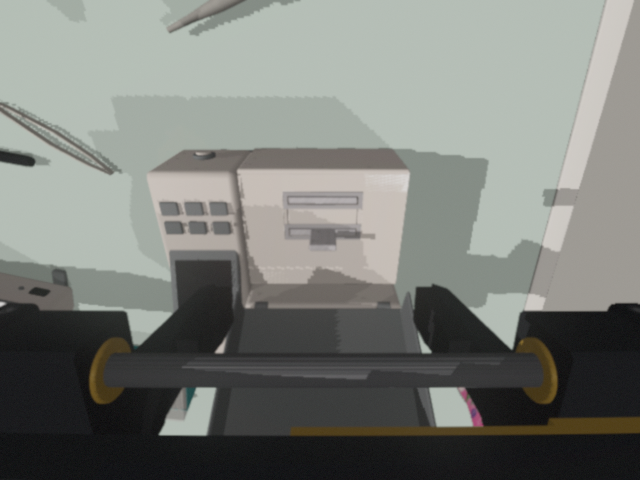

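The wrist view shows the hood back and the tab in the rear slot, at columns 310-336 and rows 228-247. The blanking plate is in the front slot at row 200. Both match the predicted pixels to within about 2 px, so I'm going ahead with the grasp.

Run:
```python
from rig import *
from h import *
np.set_printoptions(precision=3,suppress=True)
q=ori(YP,.25)
g=ph(-.0575,0,0);g[2]=.0915
servo_line(g+[-.01,0,.10],v=.2,ori=q)
servo_line(g+[-.01,0,.05],v=.2)
hit=servo_line(g,v=.08,until_force=8)
s=observe();print(hit,s["eef_pos"],s["contact_force"])
assert not hit
move_gripper(0.0);s=observe();print(s["clock"],s["grip_width"],s["finger_force"],s["contact_force"])
assert .015<s["grip_width"]<.03
for dz in (.015,.05,.1,.18):
    h=servo_line(g+[0,0,dz],v=.08 if dz<.1 else .15,until_force=25)
    s=observe();print(dz,h,s["contact_force"],s["moment"],s["grip_width"])
    assert not h
print(s["clock"]);cv2.imwrite("pics/s3.png",capture("scene"))
im=capture("wrist");cv2.imwrite("pics/w3.png",im)
```

```text
False [0.541 0.2   0.092] [-0.048  0.047 -0.371]
16.775 0.023385978991202788 29.999419804662466 [-0.093  0.261 -0.697]
0.015 False [-1.604 -0.083 -1.169] [ 0.082  0.135 -0.009] 0.023320479391437964
0.05 False [-0.191 -0.03  -0.806] [0.083 0.143 0.037] 0.023227776428196067
0.1 False [-0.394  0.123 -0.517] [ 0.063  0.149 -0.07 ] 0.02325619072615762
0.18 False [-0.026 -1.076 -0.863] [ 0.106  0.176 -0.072] 0.023828029029692423
18.8583
```

Run:
```python
from rig import *
from h import *
np.set_printoptions(precision=3,suppress=True)
q=ori(YL,.25)
P=lambda d,dz: ph(-d+.0025,0,.0515+dz,YL,F)
m=ph(-.15,-.1,0);m[2]=.2715
servo_line(m,v=.2,ori=ori(-.15,.25))
servo_line(P(.13,.08),v=.2,ori=q)
servo_line(P(.08,0.0),v=.15)
dwell(.3);s=observe();print(s["clock"],s["contact_force"],s["grip_width"],s["eef_pos"])
np.save("w4.npy",np.r_[s["eef_pos"],s["ee_rot"]])
a=capture("wrist");b=capture("scene");t=capture("top")
cv2.imwrite("pics/w4.png",a);cv2.imwrite("pics/s4.png",b);cv2.imwrite("pics/t4.png",t)
f=lambda im,k:cv2.resize(im,None,fx=k,fy=k,interpolation=cv2.INTER_CUBIC)
c=np.zeros((600,800,3),np.uint8)
c[:300,:400]=f(a,.625)
r=f(b[130:255,290:425],2.96)[:370,:400];c[:r.shape[0],400:]=r
r=f(t[150:250,380:500],3)[:300,:360];c[300:300+r.shape[0],:360]=r
cv2.imwrite("pics/c4.png",c)
```

```text
22.4583 [ 0.384 -0.04  -0.634] 0.023104432595962694 [ 0.527 -0.194  0.167]
```

View pics/c4.png

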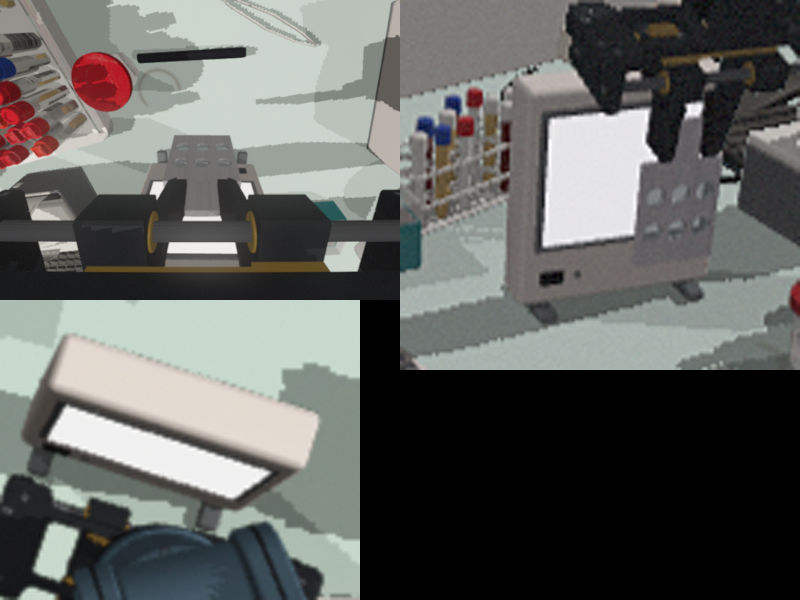

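Run:
```python
from rig import *
from h import *
w=np.load("w4.npy");s=camera_model("scene");cm=camera_model("wrist");T=Twrist(cm,dict(eef_pos=w[:3],ee_rot=w[3:]))
L=lambda x,y,z: ph(-.0025+x,y,-.0515+z,YL,w[:3])
for n,X in (("win",L(0,0,0)),("bl",L(0,.031,-.04)),("br",L(0,-.031,-.04)),("tl",L(0,.031,.04)),("tr",L(0,-.031,.04))):
    p=proj(s,X);print(n,"scene crop",400+(p[0]-290)*2.96,(p[1]-130)*2.96,"wrist crop",proj(cm,X,T)*.625)
print(proj(cm,F,T)*.625,[ (proj(cm,ph(0,y,-.053,YL,F),T)*.625).round(1).tolist() for y in (.068,-.068)])
a=cv2.imread("pics/w4.png")
cv2.imwrite("pics/c5.png",cv2.resize(a[200:400,190:450],None,fx=3,fy=3,interpolation=cv2.INTER_CUBIC))
```

```text
win scene crop 674.1801799893598 217.4326972727912 wrist crop [203.14261313 153.155393  ]
bl scene crop 630.8420971388606 272.1189094519656 wrist crop [230.11105487 134.58273665]
br scene crop 706.0462216029721 260.4412006424359 wrist crop [175.71930483 134.63554425]
tl scene crop 640.2765576569508 171.66937612596882 wrist crop [241.54261763 179.08691581]
tr scene crop 718.5323415327153 161.46998161979474 wrist crop [165.35696282 179.17428161]
[203.12530793 210.39959846] [[251.6, 181.4], [154.1, 181.5]]
```

View pics/c5.png

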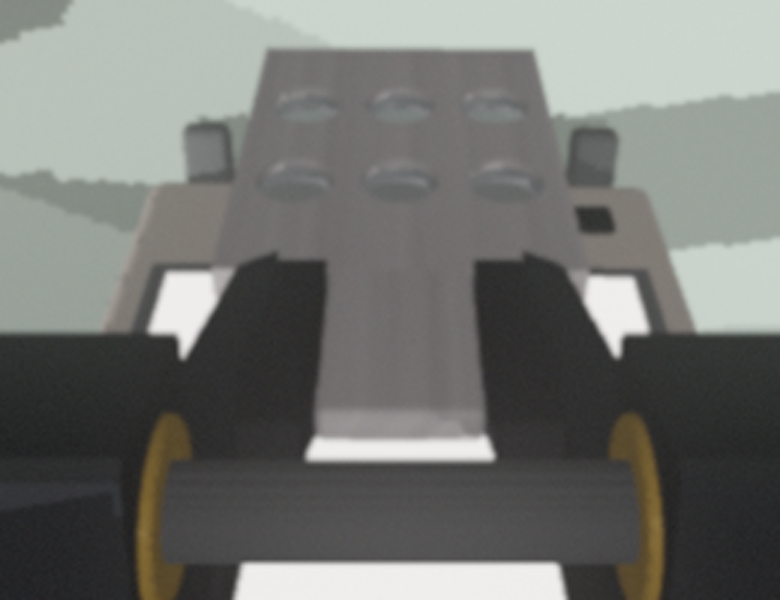

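Run:
```python
from rig import *
from h import *
np.set_printoptions(precision=4,suppress=True)
w=np.load("w4.npy");s=camera_model("scene");cm=camera_model("wrist");T=Twrist(cm,dict(eef_pos=w[:3],ee_rot=w[3:]))
W=lambda x,y:(190+(x+.5)/3-.5,200+(y+.5)/3-.5)
S=lambda x,y:(290+(x-400)/2.96-.3,130+y/2.96-.3)
loc=lambda X:Ro.from_euler('z',-YL).apply(X-F)
pts={"br":((267,49),(712,249)),"bl":((533,49),(636,262)),
"w_tl":((506,181),(655,198)),"w_tm":((399,181),(680,193)),"w_tr":((294,181),(703,190)),
"w_bl":((494,105),(653,236)),"w_bm":((401,105),(677,231)),"w_br":((306,105),(700,226))}
for n,(a,b) in pts.items(): print(n,loc(tri([ray(cm,W(*a),T),ray(s,S(*b))])))
for n,p,z in (("lit_r",(157,270),.062),("lit_l",(640,275),.062),("box br",(150,186),.02),("box bl",(645,188),.02),("plate br",(267,49),.075),("plate bl",(533,49),.075)): print(n,loc(onz(cm,W(*p),z,T)))
```

```text
br [-0.0859 -0.0308 -0.0261]
bl [-0.0839  0.0294 -0.029 ]
w_tl [-0.0817  0.0185  0.0199]
w_tm [-0.0824 -0.0012  0.0213]
w_tr [-0.0819 -0.0204  0.0208]
w_bl [-0.0817  0.018  -0.0097]
w_bm [-0.0821 -0.0014 -0.0086]
w_br [-0.0821 -0.0208 -0.0077]
lit_r [-0.0008 -0.0719 -0.053 ]
lit_l [ 0.0012  0.0685 -0.053 ]
box br [-0.0013 -0.0828 -0.095 ]
box bl [-0.0003  0.0786 -0.095 ]
plate br [-0.0791 -0.0331 -0.04  ]
plate bl [-0.079   0.0303 -0.04  ]
```

Run:
```python
from rig import *
from h import *
np.set_printoptions(precision=4,suppress=True)
y=YL-.01
g=ph(-.04+.0025-.001,.001,.0515-.005,YL,F)
h=servo_line(g,v=.06,ori=ori(y,.25),until_force=6)
dwell(.7);s=observe();print(h,s["clock"],s["contact_force"],s["grip_width"],s["qd"].max())
w=capture("wrist");b=capture("scene");t=capture("top")
f=lambda im,k:cv2.resize(im,None,fx=k,fy=k,interpolation=cv2.INTER_CUBIC)
c=np.zeros((600,800,3),np.uint8)
r=f(b[130:255,290:425],2.96)[:370,:400];c[:370,:400]=r[:370]
r=f(w[190:390,190:450],1.5);c[:300,400:790]=r
c[370:600,:400]=f(b,.625)[40:270]
c[300:600,400:800]=f(t,.625)
cv2.imwrite("pics/c6.png",c)
```

```text
False 24.1167 [-0.0936 -0.0159 -1.2022] 0.023174446025371345 0.001537126952670195
```

View pics/c6.png

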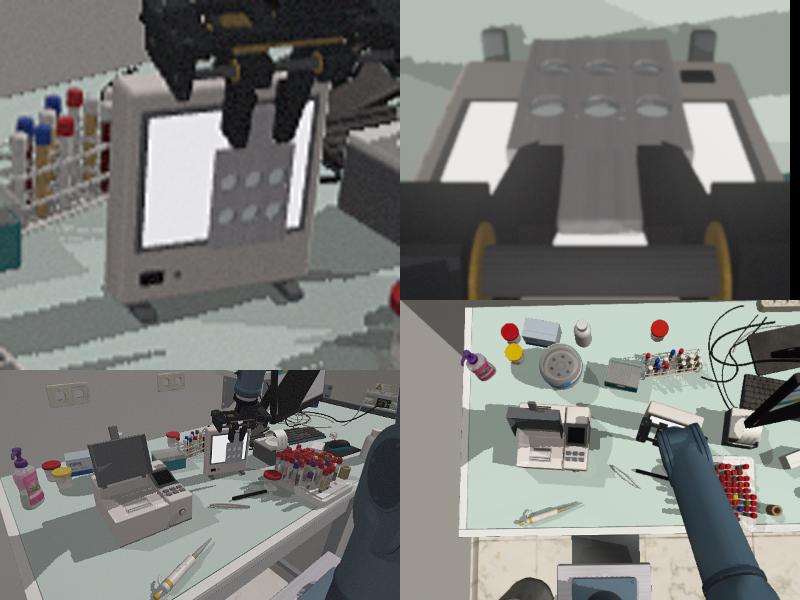

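Run:
```python
from rig import *
from h import *
s=camera_model("scene")
for dz in (0,.005): print(proj(s,ph(-.043,0,dz,YL,F)))
```

```text
[374.85520694 196.7363808 ]
[375.06056907 194.67411772]
```

The window centre shows at (374.8,196.9), against an expected (374.9,196.7), so it is centred. The hood is open, the blanking plate is still in its slot and the bystanders have not moved.

```bash
python3 -c "
from rig import *
print(close_job())"
```

```text
the job is handed in; nothing more can be done
None
```

The job is handed in at about 24 s on the robot's clock: the hood is back against its stop, and the filter slide is held still and upright about 4 cm in front of the light box, centred and parallel. The blanking plate is still in its slot and nothing else on the bench was moved.

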